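# Load the last slide rack into the dryer and start it

### The arm

A 7-joint arm with a two-finger parallel gripper is mounted at the origin on the work surface. World frame = base frame: x ahead of the robot, y to its left, z up, the work surface at z = 0. Lengths are in mm, angles in rad, forces in N, time in s.
With the tool pointing down it reaches from about 400 to 875 mm from the base axis. Payload 19.3 kg.
Tool frame: the origin (TCP) lies at the very end of the fingers, on their centre line; the grasp point (between the pads) lies 19 mm behind it (grip_point_offset is the z of the grasp point in the tool frame, in mm); z points along the fingers, y is the line along which they close (so a half turn about z gives the same grasp; the last joint's range is limited). The gripper opens to 85 mm and grips with 20 to 120 N. Pads are 22 mm wide; open, the fingers measure 114 mm over their backs; the gripper's body (76 mm by 85 mm) begins 54 mm behind the grasp point. The pads swing forward as they close: fully open they stand 13 mm farther back than shut.
Start: joints at [1.032, 0.521, -0.036, 1.599, 0.021, 1.021, -0.113], TCP at [282.357, -557.574, 231.291] pointing down, gripper open.
Joint ranges: [-2.91, 2.91], [-0.3, 2.13], [-1.5, 1.42], [0.17, 2.43], [-1.26, 4.41], [0.16, 1.93], [-2.52, 2.52]. Speed limits (rad/s): [1.89, 1.89, 2.39, 2.39, 3.01, 3.01, 3.01].

### API

Orientations are given as a 3x3 rotation matrix whose columns are the frame's x, y, z axes.
In Python, from workcell import movep, movel, goto_joints, open_gripper, clamp, wait, inverse_kinematics, read_state, camera, PlanningError, finish_job, grip_point_offset gives the robot as it stands. Calls block until the motion is done:
- movep(position, orientation): joint-space move of the TCP to a pose.
- movel(position, frame=None, max_speed=150, guard=None): straight line of the TCP; frame=None keeps the orientation; max_speed is the mean speed in mm/s. With guard (N) it stops when the force on the tool has changed by that much, and returns True; else False.
- goto_joints(angles): joint-space move.
- open_gripper() and clamp(): open the fingers fully, or close them until they stop; the grip force is fixed at half the most.
- wait(seconds).
- inverse_kinematics(position, orientation): joint angles nearest the present ones, or None.
- read_state(): the state.
- camera(name): name is "side" or "top" or "wrist"; returns a dict with "image" (480x640x3 uint8, blue, green, red), "range_z" (480x640 float32, mm along the optical axis (not along the pixel's ray), 0 where there is no reading), "fx", "fy", "cx", "cy" (pixels), "cam_to_world" (4x4, takes a point from camera to world coordinates). Camera axes: x right, y up, looking along -z (the intrinsics and any distortion apply to the point x, -y, -z); pixel columns grow to the right and rows downward; lengths in mm; the calibration is good to about 2 mm. A picture is of the moment at which its call begins.
A pose or a line that the arm cannot do raises PlanningError and nothing moves.
- finish_job(): hands the job in; it is judged then, once.
The state is a dict: "time": time; "qpos": joint angles; "qvel": joint speeds; "joint_efforts": joint torques, N m; "eef_pos": TCP position; "tool_rot": TCP orientation; "ft_force": force on the tool from outside, world axes, zero at the start; "torque": the same for the moment, N m; "finger_gap": finger opening in mm; "gripper_force": force on a finger pad.
Only numpy, scipy, OpenCV 4.12 (cv2) and the standard library are available. Lean on these libraries where they do the work, as an engineer would, in place of code of your own. Each camera call takes 0.05 s, during which the arm holds its last target. There are 200 camera calls.

### The job

Put the slide rack that stands on the bench into the slide dryer: lower it gently, upright, into the gap between the two racks already hanging there, so that it hangs by both ears on the dryer's two rails, and leave those two where they hang. Then pull the clear cover fully shut, and start the dryer: turn the start knob clockwise to its stop and let go, so that it springs back. Leave the other things on the bench alone.

Things in the scene. Friction and masses are not known exactly. Their poses are not given: they have to be found in the camera images.
- dryer: Slide dryer, white, fixed. Origin on the bench under the middle of its open-topped chamber; x to its back (away from the robot), y to its left, z up. Chamber inside: x -77 to 77 mm, y -105 to 105, floor 18 mm up, rim 150 mm up; outside, the machine spans x -90 to 267, y -125 to 265. Blower housing behind the chamber, 150 mm high. Cover guides along y = +-121 mm, 162 mm high
- rail_front (a point): Top of the front hanging rail, at its middle: dryer x = -50 mm, 86 mm above the bench. A steel bar 8 mm thick that runs along dryer y across the whole chamber
- rail_back (a point): The same on the back rail, dryer x = +50 mm
- panel (a point): Middle of the control panel's face, 118 mm above the bench, beside the chamber on its left. The panel (dryer x -90 to 30 mm, y 125 to 265) slopes at 28 degrees, from 86 mm high at the front up to 150 mm; the start knob is on it, 10 mm down the slope from the middle
- rack: The slide rack to load, standing on the bench: steel frame full of glass slides, 84 mm long (x), 34 mm wide (y), slides 76 mm high, about 0.24 kg. Origin at the middle of its underside, z up. Alike end for end, may hang either way round. Hung on the rails, its x lies along dryer x and its origin is 24 mm above the bench
- rack_grip (a point): Middle of the rack's carrying handle, 108 mm above its origin: a black grip 58 mm long along rack x, 10 mm wide in y, 14 mm high, 25 mm clear of the slides below. Axes as the rack's
- rack_ear (a point): Underside of the ear at the rack's +x end, where it rests on a rail: 62 mm above the rack's origin, 50 mm out. Ears at both ends, 18 mm wide, stick out to x = +-64 mm and end in a lip, inner face at +-61 mm, turned down to 48 mm above the origin; lips hang outside the rails (7 mm of play each way)
- rack_left: A rack of the same make, hanging loose in the dryer on the +y side of the gap; origin and axes as for the rack
- rack_right: A rack of the same make, hanging loose on the -y side of the gap. The two hang 90 to 100 mm apart centre to centre, their handles as high as the rack's once hung, so fingers opened wide between them would push them
- cover (a joint): Clear sliding cover of the dryer, m along dryer x: 0 fully shut over the chamber, 0.180 fully open over the blower housing (start 0.167 or more). Pulled towards the front to shut; it slides against 1.5 to 3 N and stays where it is left. Its top lies 158 mm above the bench
- cover_grip (a point): Middle of the cover's handle, a black round bar 12 mm thick and 90 mm long along dryer y, 28 mm above the cover's top, near the cover's front edge, with free space under it; axes as the dryer's
- start_knob (a joint): Start knob on the sloping panel, rad: 0 at rest, grows clockwise as the operator looks at the panel, hard stop at 1.047 (60 degrees). A spring turns it back to 0 when let go: 0.06 N m at rest, 0.22 N m at the stop
- knob_grip (a point): On the knob's axis, 28 mm out from the panel: where to grip. Black bar 56 mm long, 14 mm wide, top 35 mm out from the panel, on a round skirt of radius 29 mm, 8 mm high. Site z points out along the knob's axis (28 degrees from vertical, leaning to the dryer's front); point x runs along the bar and turns with it, at rest straight up the slope
- bottle: Bystander: amber bottle with black cap, 68 mm thick, 150 mm high; origin under its middle
- slide_box: Bystander: flat blue slide box, 175 x 95 mm, 36 mm high; origin under its middle
- tally: Bystander: steel tally counter, 48 mm across, 44 mm high; origin under its middle
- jar: Bystander: open glass staining jar, 72 mm across, 85 mm high; origin under its middle

How it is judged (in metres and radians):
On the way, in this order (a step that is already met when the one before it is completed fails the run):
1. the rack hangs in the gap on both rails, let go (z of rack in the frame of dryer between 0.021 and 0.028 m and x of rack in the frame of dryer between -0.012 and 0.012 m and y of rack in the frame of rack_left below -0.03 m and y of rack in the frame of rack_right above 0.03 m and angle between rack's own z axis and vertical below 0.1 rad and contact force between the fingers and rack below 0.1 N), for 0.3 s.
2. the cover is fully shut (value of joint cover below 0.006 m), for 0.2 s.
3. the knob is turned to its stop with the cover shut (value of joint start_knob above 0.97 rad and value of joint cover below 0.008 m), for 0.05 s.
4. the knob is let go and has sprung back (value of joint start_knob below 0.08 rad and contact force between the fingers and start_knob below 0.1 N), for 0.2 s.
At the end, for the whole second after the job is handed in: Rack upright (0.1 rad), still, hung on both rails (origin 21-28 mm up, within 12 mm of mid-chamber in dryer x), between the neighbours and over 30 mm from each centre; cover shut within 6 mm; knob back under 0.08 rad after being at its stop (0.97 or more); neighbours within 15 mm of their start (z of rack in the frame of dryer between 0.021 and 0.028 m and x of rack in the frame of dryer between -0.012 and 0.012 m and y of rack in the frame of rack_left below -0.03 m and y of rack in the frame of rack_right above 0.03 m and angle between rack's own z axis and vertical below 0.1 rad and linear speed of rack below 0.03 m/s and value of joint cover below 0.006 m and value of joint start_knob below 0.08 rad and distance of each of rack_left, rack_right from where it was at the start of the episode below 0.015 m); the robot touches nothing.
It fails at once if a hanging neighbour is dislodged (moved over 15 mm or tilted over 0.15 rad) (distance of any of rack_left, rack_right from where it was at the start of the episode above 0.015 m or angle between any of rack_left, rack_right's own z axis and vertical above 0.15 rad).
It fails at once if the rack is tipped (over 0.6 rad) (angle between rack's own z axis and vertical above 0.6 rad).
It fails at once if the rack is dropped into the dryer (over 0.5 m/s inside it) (horizontal distance between rack and dryer below 0.1 m and z of rack in the frame of dryer below 0.13 m and linear speed of rack above 0.5 m/s).
It fails at once if a bystander is pushed (over 20 mm) (distance of any of bottle, slide_box, tally, jar from where it was at the start of the episode above 0.02 m).
It also fails if it takes over 72 s, if anything falls off the work surface, if the arm or the gripper's body presses on something with over 40 N, if the wrist force passes 120 N, or if a joint passes its speed limit or range.

## Working session

There is one attempt and no reset: what is moved stays moved. The work goes in short steps, each a Python script; the robot and the scene stay as the last script left them, time stands still between calls to the robot, and variables do not carry over. Pictures are saved under pics/ and viewed, at most 10 in all, crops included, and the job is handed in when it is done.

```bash
mkdir -p pics; ls; cat > h.py <<'E'
from workcell import *
import numpy as np, cv2
def world(c,mask=None):
    z=c["range_z"].astype(float); v,u=np.mgrid[:480,:640]
    P=np.stack([(u-c["cx"])/c["fx"]*z,-(v-c["cy"])/c["fy"]*z,-z,np.ones_like(z)],-1)
    W=P@np.array(c["cam_to_world"]).T
    W[z==0]=np.nan
    return W[...,:3]
E
python3 - <<'E'
from h import *
import pickle
for n in("top","side"):
    c=camera(n); cv2.imwrite(f"pics/{n}0.png",c["image"]); pickle.dump(c,open(f"{n}0.pkl","wb"))
    print(n,c["fx"],c["cx"],c["cy"],np.round(c["cam_to_world"],3).tolist(),[k for k in c])
    print((c["range_z"]>0).mean())
print(read_state(),grip_point_offset)
E
```

```text
pics
top 435.4430568896915 318.86049262589484 237.59314214166426 [[-0.153, 0.965, -0.212, 356.5], [-0.988, -0.15, 0.031, -3.49], [-0.002, 0.215, 0.977, 1110.155], [0.0, 0.0, 0.0, 1.0]] ['image', 'range_z', 'fx', 'fy', 'cx', 'cy', 'cam_to_world']
0.9961490885416666
side 486.7672697864543 324.7567360060297 235.58798482958608 [[-0.984, -0.113, 0.138, 698.464], [0.179, -0.615, 0.768, 854.048], [-0.002, 0.78, 0.625, 858.423], [0.0, 0.0, 0.0, 1.0]] ['image', 'range_z', 'fx', 'fy', 'cx', 'cy', 'cam_to_world']
0.9960904947916667
{'time': 0.1, 'qpos': array([ 1.03181519,  0.52196946, -0.03632009,  1.59991917,  0.0212313 ,
        1.0210566 , -0.11277629]), 'qvel': array([-0.00142236, -0.00059592,  0.00072323, -0.00146349,  0.00194628,
        0.00029223, -0.00125703]), 'joint_efforts': array([ 5.38913722e-03, -9.28487849e+01,  1.98426962e+00, -3.70534122e+01,
        1.81220518e-02,  5.32882681e-03,  2.25723824e-05]), 'eef_pos': array([ 282.21185112, -557.35112405,  230.78538302]), 'tool_rot': array([[ 8.92109597e-01,  4.51818766e-01, -5.19591093e-04],
       [ 4.51819055e-01, -8.92109229e-01,  8.15448715e-04],
       [-9.50969776e-05, -9.62230781e-04, -9.99999533e-01]]), 'ft_force': array([ 0.45422594,  0.15115601, -0.07730817]), 'torque': array([ 0.00432654, -0.00825874, -0.02773009]), 'gripper_force': 0.0, 'finger_gap': 85.48903657167043} -18.700000000000003
```

View pics/top0.png

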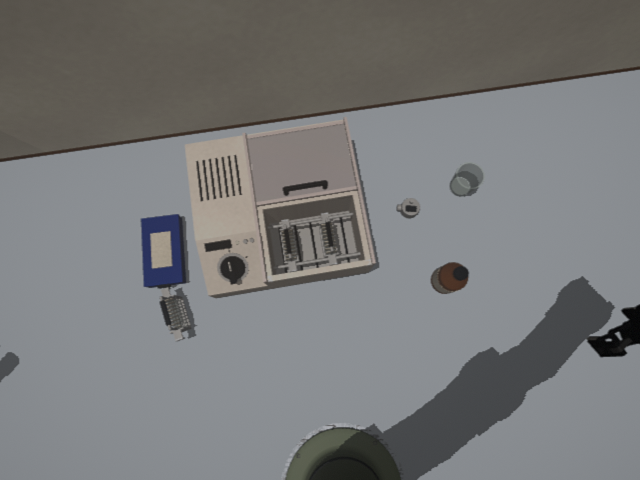

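View pics/side0.png

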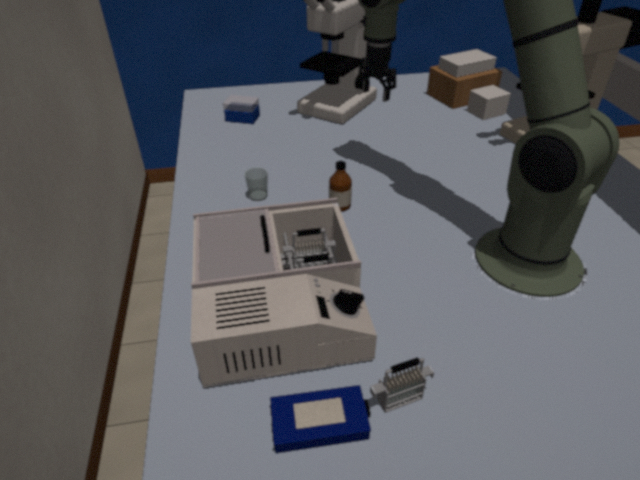

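The top view shows the rack at (175,312) beside the blue box at (163,250). The dryer's hanging handles are at (288,243) and (332,235), the cover bar at (306,187) and the knob at (232,266). The side view shows the same layout.

```bash
python3 - <<'E'
from h import *
import pickle
R={"top":dict(rack=(155,285,195,340),left=(275,222,300,270),right=(318,215,345,262),bar=(280,175,330,200),knob=(215,248,250,284)),
"side":dict(rack=(385,350,430,380),left=(298,248,332,266),right=(294,224,326,240),bar=(255,208,275,255),knob=(328,285,368,318))}
for n in R:
    c=pickle.load(open(f"{n}0.pkl","rb")); W=world(c); g=c["image"].max(2)
    f=c["fx"],c["fy"]; M=np.array(c["cam_to_world"])
    for k,(x0,y0,x1,y1) in R[n].items():
        m=np.zeros(g.shape,bool); m[y0:y1,x0:x1]=g[y0:y1,x0:x1]<45
        p=W[m]; z=p[:,2]
        lo={"rack":98,"left":122,"right":122,"bar":165,"knob":85}[k]
        hi={"rack":125,"left":150,"right":150,"bar":205,"knob":175}[k]
        q=p[(z>lo)&(z<hi)]
        e=q[:,:2]-q[:,:2].mean(0); w,v=np.linalg.eigh(e.T@e)
        a=v[:,1]; t=e@a; s=e@v[:,0]
        print(n,k,m.sum(),len(q),"med",np.round(np.median(q,0),1),"zp",np.percentile(z,[5,50,95]).round(),"ang",round(np.degrees(np.arctan2(a[1],a[0])),1),"mid",np.round(q[:,:2].mean(0)+a*(t.min()+t.max())/2,1),"len",np.ptp(t).round(),np.ptp(s).round())
    # dryer walls: rim z in 145..156 (chamber and housing)
    v,u=np.mgrid[:480,:640]
    m=(W[...,2]>30)&(W[...,2]<200)&(W[...,0]>350)&(W[...,1]>-200)&(W[...,1]<300)&(c["image"][...,2]>110)
    top=W[(W[...,2]>146)&(W[...,2]<168)&(W[...,0]>300)&(abs(W[...,1])<350)]
    r=cv2.minAreaRect(top[:,:2].astype(np.float32)); print(n,"rim rect",len(top),r)
    # bench height check
    b=W[(abs(W[...,2])<15)]; print("bench z",np.median(b[:,2]))
E
```

```text
top rack 106 85 med [456.4 334.2 113.3] zp [nan nan nan] ang -168.1 mid [455.8 334.1] len 53.0 7.0
top left 119 73 med [571.   37.5 138.6] zp [ 16. 137. 141.] ang -179.4 mid [571.3  37.7] len 53.0 7.0
top right 91 80 med [571.2 -58.6 138.9] zp [nan nan nan] ang -179.3 mid [572.6 -58.6] len 53.0 8.0
top bar 182 180 med [677.2 -20.7 190.2] zp [172. 190. 194.] ang 90.8 mid [677.5 -20. ] len 96.0 9.0
top knob 387 387 med [529.9 166.8 125.9] zp [112. 126. 150.] ang -171.9 mid [540.2 171.3] len 87.0 51.0
top rim rect 15969 ((632.553466796875, -51.143951416015625), (424.75634765625, 592.4371337890625), 0.6751534938812256)
bench z 0.0363005691096987
side rack 168 168 med [456.5 339.6 114. ] zp [106. 114. 117.] ang -168.9 mid [456.3 339.6] len 55.0 9.0
side left 142 141 med [572.2  41.6 136.8] zp [nan nan nan] ang -178.2 mid [572.2  41.2] len 55.0 12.0
side right 116 116 med [575.3 -54.6 136.3] zp [129. 136. 141.] ang -179.6 mid [573.  -55.2] len 54.0 10.0
side bar 126 122 med [679.9   4.3 191.6] zp [167. 191. 194.] ang 90.8 mid [680. -15.] len 93.0 9.0
side knob 465 462 med [530.8 179.5 130.3] zp [nan nan nan] ang -175.5 mid [527.6 181.7] len 59.0 36.0
side rim rect 14740 ((870.5921630859375, -50.677703857421875), (892.4906005859375, 597.3930053710938), 0.03373487666249275)
bench z 1.1549863580116835
```

```bash
python3 - <<'E'
from h import *
import pickle
for n in("top","side"):
    c=pickle.load(open(f"{n}0.pkl","rb")); W=world(c); X,Y,Z=W[...,0],W[...,1],W[...,2]
    def st(nm,m,i,ax):
        p=W[m]; 
        if len(p)<8: print(n,nm,len(p)); return
        f=np.polyfit(p[:,1-i],p[:,i],1)
        print(n,nm,len(p),"pct",np.percentile(p[:,i],[2,10,50,90,98]).round(1),"slope",f.round(3)[0],"z",np.median(p[:,2]).round(1))
    near=(X>400)&(X<900)&(Y>-200)&(Y<330)
    st("frontwall",near&(Z>144)&(Z<156)&(X<520)&(Y>-100)&(Y<90),0,0)
    st("rightguide",near&(Z>156)&(Z<168)&(Y<-110),1,0)
    st("rightwall",near&(Z>144)&(Z<156)&(Y<-90)&(X>510)&(X<640),1,0)
    st("leftguide",near&(Z>156)&(Z<168)&(Y>80)&(X>500),1,0)
    st("front rail",near&(Z>81)&(Z<90)&(X>505)&(X<540)&(Y>-90)&(Y<70),0,0)
    st("back rail",near&(Z>81)&(Z<90)&(X>600)&(X<645)&(Y>-90)&(Y<70),0,0)
    st("coverfront",near&(Z>152)&(Z<162)&(abs(Y)<90)&(X>600),0,0)
    st("house back",near&(Z>140)&(Z<156)&(Y>130)&(Y<240),0,0)
    st("house y",near&(Z>140)&(Z<156)&(X>640)&(X<780)&(Y>120),1,0)
    # knob: points above the panel plane; first fit panel plane from bright pts
    pm=near&(X>478)&(X<590)&(Y>115)&(Y<245)&(c["image"].min(2)>100)&(Z>80)&(Z<152)
    p=W[pm]; A=np.c_[p[:,:2],np.ones(len(p))]
    for _ in range(4):
        s=np.linalg.lstsq(A,p[:,2],rcond=None)[0]; r=p[:,2]-A@s; k=abs(r)<4; p,A=p[k],A[k]
    nrm=np.r_[-s[:2],1]; nrm/=np.linalg.norm(nrm)
    print(n,"panel",len(p),"normal",nrm.round(3),"tilt",np.degrees(np.arccos(nrm[2])).round(1))
    h=((W-np.r_[0,0,s[2]])@nrm)
    k=near&(h>29)&(h<40)&(X>470)&(X<590)&(Y>110)&(Y<250)
    q=W[k]; e=q-q.mean(0); w,v=np.linalg.eigh(e.T@e); t=e@v[:,2]
    print(n,"knob bar top",len(q),q.mean(0).round(1),"mid",(q.mean(0)+v[:,2]*(t.min()+t.max())/2).round(1),"len",np.ptp(t).round(1),"axis",v[:,2].round(3),"h",np.median(h[k]).round(1))
E
```

```text
top frontwall 553 pct [485.5 487.1 492.7 498.6 511.9] slope 0.015 z 149.5
top rightguide 1124 pct [-145.5 -143.3 -132.4 -114.5 -111.1] slope 0.06 z 159.3
top rightwall 358 pct [-139.6 -138.4 -132.6 -126.8 -125.5] slope 0.014 z 149.8
top leftguide 906 pct [ 80.9  83.8  97.7 104.  106.2] slope -0.036 z 159.5
top front rail 286 pct [510.1 515.3 525.3 532.2 536.2] slope -0.01 z 86.5
top back rail 271 pct [606.8 613.6 625.1 631.1 636.8] slope -0.012 z 86.0
top coverfront 5207 pct [662.8 675.8 750.  819.2 832.9] slope -0.033 z 157.5
top house back 5179 pct [546.  600.9 702.6 812.3 834.8] slope 0.041 z 149.2
top house y 3137 pct [122.3 132.5 183.  233.2 243.3] slope 0.007 z 149.4
top panel 1917 normal [-0.47  -0.003  0.883] tilt 28.1
top knob bar top 158 [520.1 172.6 144.2] mid [519.6 172.6 143.9] len 55.4 axis [-0.878 -0.013 -0.478] h 34.6
side frontwall 322 pct [486.2 487.6 493.7 499.1 500.3] slope -0.015 z 150.7
side rightguide 962 pct [-146.9 -143.4 -136.5 -115.7 -111.3] slope 0.054 z 159.7
side rightwall 362 pct [-143.2 -141.3 -132.1 -126.  -124.2] slope 0.023 z 150.9
side leftguide 1131 pct [ 80.8  84.4 100.7 105.8 107.9] slope -0.034 z 160.0
side front rail 81 pct [512.3 516.8 526.9 533.5 535.9] slope 0.01 z 86.5
side back rail 116 pct [600.7 613.6 626.5 631.  637.9] slope 0.03 z 86.8
side coverfront 3941 pct [664.4 685.7 754.  820.5 833.4] slope -0.057 z 158.7
side house back 5620 pct [544.6 604.4 712.8 815.2 835.4] slope 0.039 z 150.5
side house y 3630 pct [122.9 135.5 192.5 242.  245.5] slope 0.017 z 150.6
side panel 1245 normal [-0.47  -0.004  0.883] tilt 28.0
side knob bar top 155 [520.7 174.8 144.7] mid [519.9 174.8 144.3] len 55.0 axis [-0.885  0.01  -0.465] h 34.3
```

Depth and the given sizes agree. The dryer origin is about (576,-17.5), with rails at x 526 and 626. The gap centre is y≈-8.7 and the rack handle is at (456,337), yaw 11.5°. The bar is at (679,-17,187) and the knob top at (520.5,174.5,144). I'll grip the handle end to end along x, so opening the fingers won't push the neighbours.

```bash
cat >> h.py <<'E'
def down(yaw,flip=False):
    y=np.r_[np.cos(yaw),np.sin(yaw),0]*(-1 if flip else 1); z=np.r_[0,0,-1.]
    return np.c_[np.cross(y,z),y,z]
def snap(name,cam="wrist"):
    import pickle
    c=camera(cam); cv2.imwrite(f"pics/{name}.png",c["image"]); pickle.dump(c,open(name+".pkl","wb")); return c
E
python3 - <<'E'
from h import *
for f in(0,1):
    for p,yw in(((456,337,240),.2),((576,-9,250),.01),((679,-17,190),.01)):
        q=inverse_kinematics(p,down(yw,f)); print(f,p,None if q is None else np.round(q,2))
n=np.r_[-.469,-.004,.883]; n/=np.linalg.norm(n)
for f in(1,-1):
    y=np.cross([1,0,0],n)*f; y/=np.linalg.norm(y)
    q=inverse_kinematics(np.r_[521,175,144]+40*n,np.c_[np.cross(y,-n),y,-n]); print("knob",f,None if q is None else np.round(q,2))
E
```

```text
0 (456, 337, 240) [ 0.04  0.69 -1.21  1.71  0.68  1.24 -1.14]
0 (576, -9, 250) [ 0.31  0.47 -0.56  1.69  0.28  1.06 -0.33]
0 (679, -17, 190) [ 0.24  0.69 -0.49  1.46  0.35  1.08 -0.31]
1 (456, 337, 240) [ 0.07  0.73 -1.27  1.71  0.73  1.27  1.97]
1 (576, -9, 250) [-0.81  0.76  1.23  1.75 -0.77  1.21 -2.5 ]
1 (679, -17, 190) [-0.63  0.95  1.11  1.52 -0.88  1.23 -2.52]
knob 1 [-1.37  0.52  1.01  2.3  -1.15  0.22 -1.  ]
knob -1 [ 0.29  0.53 -1.14  2.23  1.38  0.79 -0.24]
```

```bash
python3 - <<'E'
from h import *
goto_joints([0.3,.2,0,1.7,0,1.24,-0.3])
s=read_state(); print(s["time"],s["eef_pos"].round(),s["tool_rot"].round(2).tolist())
goto_joints([0,.2,0,1.7,0,1.24,0])
s=read_state(); print(s["time"],s["eef_pos"].round(),s["tool_rot"].round(2).tolist())
snap("w1")
for p,yw in(((456,337,240),.2),((576,-9,250),.01),((679,-17,190),.01)):
    q=inverse_kinematics(p,down(yw)); print(p,None if q is None else np.round(q,2))
movep([456,337,260],down(.2)); s=read_state(); print(s["time"],s["eef_pos"].round(1),s["qpos"].round(2))
snap("w2")
a,b=cv2.imread("pics/w1.png"),cv2.imread("pics/w2.png")
cv2.imwrite("pics/w12.png",cv2.resize(np.hstack([a,b]),(800,300)))
E
```

```text
1.6583 [ 464. -206.  375.] [[0.57, 0.82, 0.0], [0.82, -0.57, -0.0], [0.0, 0.0, -1.0]]
2.3167 [504. -60. 375.] [[0.0, 1.0, 0.0], [1.0, -0.0, -0.0], [-0.0, 0.0, -1.0]]
(456, 337, 240) [-0.54  0.43 -0.28  1.74  0.14  0.99 -0.67]
(576, -9, 250) [-0.06  0.42 -0.03  1.71  0.02  1.01 -0.09]
(679, -17, 190) [-0.05  0.65 -0.02  1.48  0.01  1.01 -0.06]
3.9 [457.  335.8 260.3] [-0.54  0.41 -0.28  1.71  0.13  1.04 -0.66]
```

View pics/w12.png

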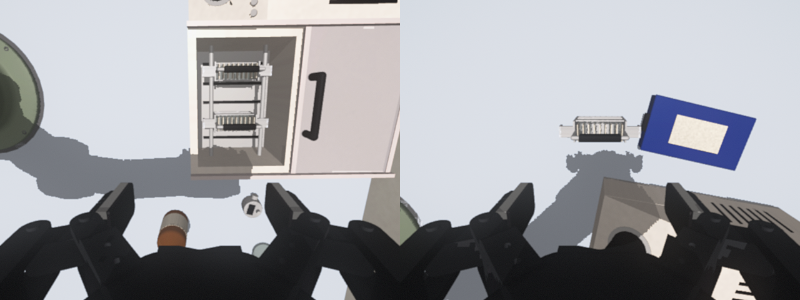

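The left half shows the open dryer with its two hanging racks, at about (238,73) and (237,120) in the composite. The right half shows the rack at (600,130) with its ear right next to the blue box, so I'll lift straight up. Next I'll refine the positions from these wrist views.

```bash
python3 - <<'E'
from h import *
import pickle
def rep(n,nm,box,zlo,zhi):
    c=pickle.load(open(n+".pkl","rb")); W=world(c)
    m=(W[...,2]>zlo)&(W[...,2]<zhi)&(c["image"].max(2)<70)
    for i,(a,b) in enumerate(box): m&=(W[...,i]>a)&(W[...,i]<b)
    q=W[m]; e=q[:,:2]-q[:,:2].mean(0); v=np.linalg.eigh(e.T@e)[1]; a=v[:,1]; b=v[:,0]; t=e@a; s=e@b
    mid=q[:,:2].mean(0)+a*(t.min()+t.max())/2+b*(s.min()+s.max())/2
    print(n,nm,len(q),mid.round(1),"z95",np.percentile(q[:,2],95).round(1),"ang",np.degrees(np.arctan(a[1]/a[0])).round(1),"len",np.ptp(t).round(1),np.ptp(s).round(1))
rep("w2","rack",((400,510),(290,380)),105,125)
rep("w1","left",((530,620),(15,65)),130,150)
rep("w1","right",((530,620),(-80,-35)),130,150)
rep("w1","bar",((650,710),(-90,60)),175,205)
c=pickle.load(open("w1.pkl","rb")); W=world(c); X,Y,Z=np.moveaxis(W,-1,0)
for nm,lo,hi in(("front",505,545),("back",605,645)):
    p=W[(Z>81)&(Z<91)&(X>lo)&(X<hi)&(Y>-115)&(Y<80)]; f=np.polyfit(p[:,1],p[:,0],1); print("rail",nm,len(p),np.median(p,0).round(1),f.round(3))
p=W[(Z>144)&(Z<156)&(X<520)&(X>470)&(Y>-100)&(Y<90)]; print("front wall",np.percentile(p[:,0],[2,50,98]).round(1))
# posts/steel heights of the rack near x-end in w2
c=pickle.load(open("w2.pkl","rb")); W=world(c); d=W-[456,337,0]; cs,sn=np.cos(.2),np.sin(.2)
u=d[...,0]*cs+d[...,1]*sn; w=-d[...,0]*sn+d[...,1]*cs
for lo in range(-66,66,6):
    m=(u>lo)&(u<lo+6)&(abs(w)<22)&(W[...,2]>5); print(lo,m.sum(),W[m][:,2].max().round() if m.any() else None,end="; ")
E
```

```text
w2 rack 726 [457.7 339.8] z95 117.2 ang 11.3 len 55.7 8.0
w1 left 536 [574.   39.9] z95 141.4 ang 0.7 len 56.0 10.0
w1 right 453 [575.2 -56.3] z95 141.1 ang 0.8 len 55.5 9.0
w1 bar 1395 [679.9 -17.9] z95 193.9 ang -89.3 len 97.9 9.7
rail front 1306 [527.6  -9.   87. ] [-1.30000e-02  5.27035e+02]
rail back 1220 [626.8  -8.5  86.7] [-1.90000e-02  6.25933e+02]
front wall [487.7 494.8 513.5]
-66 4545 349.0; -60 5560 354.0; -54 2021 330.0; -48 2336 337.0; -42 3709 344.0; -36 1883 356.0; -30 2697 358.0; -24 2692 365.0; -18 3056 365.0; -12 3399 365.0; -6 2754 365.0; 0 2651 358.0; 6 3154 365.0; 12 3267 365.0; 18 2782 365.0; 24 2807 362.0; 30 2349 357.0; 36 1751 347.0; 42 3930 341.0; 48 1924 333.0; 54 2452 355.0; 60 7202 354.0;
```

```bash
python3 - <<'E'
from h import *
import pickle
c=pickle.load(open("w2.pkl","rb")); W=world(c); d=W-[457,338,0]; cs,sn=np.cos(.198),np.sin(.198)
u=d[...,0]*cs+d[...,1]*sn; w=-d[...,0]*sn+d[...,1]*cs
z=W[...,2]; prof={}
for lo in range(-66,66,6):
    m=(u>lo)&(u<lo+6)&(abs(w)<20)&(z>5)&(z<150); prof[lo]=np.percentile(z[m],99).round() if m.sum()>5 else 0
print(prof)
if max(prof[k] for k in(-60,-54,-48,36,42,48))<95:
    R=down(.198)
    movel([457,338,150],R); hit=movel([457,338,85],R,max_speed=60,guard=8)
    s=read_state(); print(hit,s["eef_pos"].round(1),s["time"])
    if not hit:
        clamp(); s=read_state(); print(s["finger_gap"],s["gripper_force"],s["time"],s["eef_pos"].round(1))
        print(s["ft_force"].round(1)); 
        snap("g1","side")
E
```

```text
{-66: np.float64(69.0), -60: np.float64(68.0), -54: np.float64(69.0), -48: np.float64(69.0), -42: np.float64(112.0), -36: np.float64(113.0), -30: np.float64(117.0), -24: np.float64(117.0), -18: np.float64(117.0), -12: np.float64(118.0), -6: np.float64(117.0), 0: np.float64(118.0), 6: np.float64(117.0), 12: np.float64(117.0), 18: np.float64(117.0), 24: np.float64(117.0), 30: np.float64(114.0), 36: np.float64(112.0), 42: np.float64(69.0), 48: np.float64(69.0), 54: np.float64(69.0), 60: np.float64(68.0)}
```

The frame has something about 110 mm high at u = ±36..42, so I'll look closer before choosing the grip.

```bash
python3 - <<'E'
from h import *
import pickle
c=pickle.load(open("w2.pkl","rb")); W=world(c); d=W-[457,338,0]; cs,sn=np.cos(.198),np.sin(.198)
u=d[...,0]*cs+d[...,1]*sn; w=-d[...,0]*sn+d[...,1]*cs; z=W[...,2]
print("w cols",list(range(-20,20,4)))
for lo in list(range(-52,-20,4))+list(range(20,52,4)):
    print(lo,[int(np.percentile(z[m],95)) if (m:=(u>lo)&(u<lo+4)&(w>b)&(w<b+4)&(z<150)).sum()>2 else -1 for b in range(-20,20,4)])
v,uu=np.where((abs(u)<70)&(abs(w)<25)&(z<130)); print(v.min(),v.max(),uu.min(),uu.max())
y0,y1,x0,x1=v.min()-10,v.max()+10,uu.min()-10,uu.max()+10
a=c["image"][y0:y1,x0:x1]; b=cv2.imread("pics/side0.png")[340:420,360:445]
a=cv2.resize(a,None,fx=4,fy=4,interpolation=2); b=cv2.resize(b,None,fx=3.2,fy=3.2,interpolation=2)
H=max(a.shape[0],b.shape[0]); pad=lambda i:cv2.copyMakeBorder(i,0,H-i.shape[0],0,0,0)
o=np.hstack([pad(a),pad(b)]); o=cv2.resize(o,None,fx=(k:=min(1,800/o.shape[1])),fy=k); cv2.imwrite("pics/crop1.png",o); print(o.shape)
E
```

```text
w cols [-20, -16, -12, -8, -4, 0, 4, 8, 12, 16]
-52 [-1, -1, 67, 67, 68, 67, 67, 67, 1, 2]
-48 [-1, -1, 67, 68, 68, 68, 68, 67, 2, 2]
-44 [-1, 67, -1, -1, 67, 68, 68, 68, 67, 66]
-40 [68, 68, -1, -1, 112, 111, 67, 67, 68, 66]
-36 [-1, -1, 78, 59, 111, 111, 77, 77, 77, 52]
-32 [-1, 4, 13, 36, 113, 112, 74, 73, 66, 53]
-28 [-1, -1, -1, -1, 116, 117, 116, 77, 74, 52]
-24 [-1, 4, 26, 46, 117, 116, 115, 73, 73, 52]
20 [-1, -1, 4, 114, 117, 116, 116, 5, 52, 52]
24 [-1, 5, 20, 66, 116, 116, 116, 76, 76, 52]
28 [-1, -1, -1, -1, 117, 116, 116, 4, 52, 52]
32 [-1, 75, 56, 59, 112, 112, 77, 77, 74, 52]
36 [-1, -1, -1, -1, 112, 112, -1, 4, 53, 52]
40 [67, 67, -1, -1, 102, 110, 67, 67, 68, 66]
44 [-1, -1, -1, 67, 68, 68, 68, 68, 1, 2]
48 [-1, -1, 67, 68, 68, 68, 68, 68, 2, 2]
179 228 254 385
(252, 800, 3)
```

View pics/crop1.png

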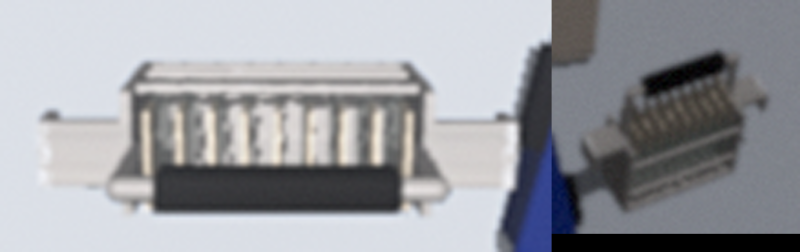

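The steel rod runs through the grip to posts at ±40, so an end grip is impossible and the fingers must close across y. They'd sweep the neighbours when opening. So I'll pinch only the top ~6 mm of the handle with the tips, which rise as they open, and release a few mm above the rest position. First I'll check the finger profile, then grasp.

```bash
cat >> h.py <<'E'
def fingers(c,s):
    W=world(c); T=(W-s["eef_pos"])@s["tool_rot"]; m=(abs(T[...,1])<75)&(T[...,2]>-70)&(T[...,2]<12)&(abs(T[...,0])<25)&(c["image"].max(2)<90)
    for a in range(-44,12,4):
        k=m&(T[...,2]>a)&(T[...,2]<a+4); y=T[...,1][k]
        print(a,k.sum(),[np.percentile(v,[3,97]).round(1).tolist() if len(v)>3 else None for v in(y[y<0],y[y>0])])
E
python3 - <<'E'
from h import *
import pickle
s=read_state(); fingers(pickle.load(open("w2.pkl","rb")),s)
qs=[inverse_kinematics([457,338.5,150],down(.198+np.pi/2,f)) for f in(0,1)]; print([None if q is None else q.round(2) for q in qs])
f=int(np.argmin([abs(q[6]) for q in qs])); R=down(.198+np.pi/2,f); print("flip",f)
movep([457,338.5,150],R); movel([457,338.5,125],R)
print(read_state()["eef_pos"].round(1))
hit=movel([457,338.5,109],R,max_speed=40,guard=8); s=read_state(); print(hit,s["eef_pos"].round(1),s["time"])
if not hit:
    clamp(); wait(.2); s=read_state(); print(s["finger_gap"],s["gripper_force"],s["eef_pos"].round(1),s["ft_force"].round(1))
    c=snap("w3"); fingers(c,s)
E
```

```text
-44 703 [[-54.8, -41.4], [43.2, 56.5]]
-40 713 [[-54.6, -41.4], [43.2, 56.3]]
-36 644 [[-54.4, -41.4], [43.3, 56.4]]
-32 589 [[-54.3, -41.5], [43.3, 56.6]]
-28 535 [[-54.6, -41.5], [43.3, 56.2]]
-24 437 [[-52.3, -41.4], [43.3, 54.9]]
-20 328 [[-42.5, -41.5], [43.3, 44.3]]
-16 59 [[-42.3, -41.9], [43.5, 44.0]]
-12 0 [None, None]
-8 0 [None, None]
-4 0 [None, None]
0 0 [None, None]
4 0 [None, None]
8 0 [None, None]
[array([-0.33,  0.59, -0.58,  1.8 ,  0.41,  0.87,  0.66]), array([-0.79,  0.53,  0.07,  1.83, -0.05,  0.78, -2.07])]
flip 0
[456.7 338.4 125. ]
False [456.9 338.5 109. ] 6.0667
7.806026280991473 59.05412256717682 [457.1 338.5 109.2] [-1.1 -0.7  6.4]
-44 313 [[-21.7, -4.7], [6.0, 22.0]]
-40 672 [[-8.5, -3.2], [4.5, 10.4]]
-36 151 [[-9.6, -3.1], [4.5, 11.0]]
-32 313 [[-16.2, -3.1], [4.5, 17.2]]
-28 259 [[-16.1, -3.2], [4.5, 17.3]]
-24 228 [[-16.2, -3.3], [4.6, 17.1]]
-20 263 [[-16.0, -3.1], [4.5, 17.1]]
-16 217 [[-16.0, -3.1], [4.5, 17.2]]
-12 214 [[-14.8, -0.4], [0.1, 16.0]]
-8 2067 [[-4.1, -0.3], [0.1, 5.1]]
-4 1 [None, None]
0 0 [None, None]
4 0 [None, None]
8 0 [None, None]
```

```bash
python3 - <<'E'
from h import *
R0=down(.198+np.pi/2); R=down(.012+np.pi/2)
movel([457,338.5,139],R0,max_speed=60); s=read_state(); print(s["finger_gap"],s["gripper_force"],s["ft_force"].round(1),s["eef_pos"].round(1))
movel([457,338.5,300],R0); 
movel([576.5,-8.4,300],R,max_speed=160); wait(.3)
s=read_state(); print(s["time"],s["finger_gap"],s["gripper_force"],s["ft_force"].round(1),s["eef_pos"].round(1))
c=snap("w4"); t=snap("t4","side"); snap("u4","top")
a=t["image"][100:400,150:470]; b=cv2.imread("pics/u4.png")[130:330,180:420]
cv2.imwrite("pics/c4.png",np.hstack([cv2.resize(a,(400,375)),cv2.resize(b,(400,375))]))
E
```

```text
7.110646493980223 58.5846734046936 [-0.6 -0.4 -2.1] [457.  338.4 139. ]
11.625 7.336180233351875 58.591348528862 [ 0.   0.5 -2.4] [576.5  -8.3 300. ]
```

View pics/c4.png

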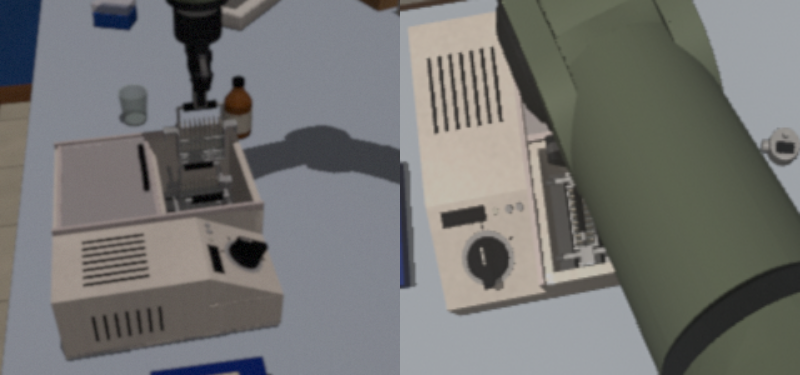

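The left half shows the rack held upright above the gap. I'll measure its ears in the side view, then lower it.

```bash
python3 - <<'E'
from h import *
import pickle
c=pickle.load(open("t4.pkl","rb")); W=world(c); X,Y,Z=np.moveaxis(W,-1,0)
m=(abs(Y+8)<30)&(Z>175)&(Z<288)&(abs(X-576)<90); p=W[m]
for lo in range(180,320,6):
    k=p[(p[:,2]>lo)&(p[:,2]<lo+6)]
    if len(k): print(lo,len(k),k[:,0].min().round(1),k[:,0].max().round(1),np.percentile(k[:,1],[5,95]).round(1))
k=p[(abs(p[:,0]-576)>46)&(p[:,2]>238)]
for sgn in(-1,1):
    q=k[(k[:,0]-576)*sgn>0]; print(sgn,len(q),np.percentile(q[:,2],[5,50,95]).round(1),np.median(q,0).round(1))
E
```

```text
186 14 547.1 618.0 [-9.2  5.8]
192 230 535.6 617.8 [-23.5   8. ]
198 57 535.6 618.4 [-21.5   4.5]
204 54 533.3 618.1 [-23.    5.5]
210 109 533.7 618.2 [-25.5   7.9]
216 56 533.8 618.2 [-20.1   5.6]
222 53 534.1 618.0 [-22.3   6.6]
228 50 533.6 618.2 [-21.4   6.8]
234 52 511.9 618.4 [-21.    6.6]
240 136 512.3 640.1 [-25.6   8.4]
246 69 511.6 639.9 [-21.3   7.6]
252 187 512.2 640.2 [-19.3   3. ]
258 83 513.2 636.1 [-19.8   3.2]
264 78 538.4 616.5 [-21.3   3.1]
270 12 538.0 616.5 [-9.1 -6.3]
276 10 538.3 616.1 [-8.8 -5.8]
282 12 537.9 615.9 [-9.  -5.4]
-1 63 [242.7 256.6 258.3] [518.8  -6.5 256.6]
1 66 [246.2 256.8 258.8] [632.8  -5.1 256.8]
```

```bash
python3 - <<'E'
from h import *
h=movel([576.7,-8.2,215],max_speed=120,guard=8); print(h)
if not h: h=movel([576.7,-8.2,150],max_speed=60,guard=5); print(h,read_state()["eef_pos"].round(1),read_state()["ft_force"].round(1))
if not h:
    h=movel([576.7,-8.2,134.5],max_speed=25,guard=4)
s=read_state(); print(h,s["time"],s["eef_pos"].round(1),s["ft_force"].round(1),s["finger_gap"])
c=snap("w5"); t=snap("t5","side")
W=world(t); m=(t["image"].max(2)<45)&(W[...,2]>118)&(W[...,2]<150)&(abs(W[...,0]-572)<32)
for lo,hi in((20,62),(-80,-35)):
    q=W[m&(W[...,1]>lo)&(W[...,1]<hi)]; print(len(q),np.median(q,0).round(1) if len(q) else None)
E
```

```text
False
False [576.9  -8.2 150.3] [ 0.7  0.1 -2.7]
False 14.6333 [576.7  -8.2 134.5] [ 0.1  1.  -2.2] 7.682715809485641
155 [574.6  42.  137.2]
46 [591.7 -55.  137.1]
```

No contact and the neighbours haven't moved. The rack is 1.5 mm above rest, so I'll release it.

```bash
python3 - <<'E'
from h import *
open_gripper(); s=read_state(); print(s["time"],s["finger_gap"],s["ft_force"].round(1))
movel([576.7,-8.2,260],max_speed=120); wait(.1)
t=snap("t6","side"); s=read_state(); print(s["time"],s["ft_force"].round(1))
W=world(t); m=(t["image"].max(2)<45)&(W[...,2]>118)&(W[...,2]<150)&(abs(W[...,0]-574)<34)
for lo,hi in((20,62),(-30,15),(-80,-35)):
    q=W[m&(W[...,1]>lo)&(W[...,1]<hi)]; print(len(q),np.median(q,0).round(1),np.percentile(q[:,2],95),np.ptp(q[:,0]))
cv2.imwrite("pics/c6.png",cv2.resize(t["image"][190:330,180:390],(800,533)))
E
```

```text
15.4667 85.52490004524444 [-0.7  0.7 -0.4]
16.8167 [-0.1 -0.3 -0.5]
152 [574.2  42.1 136.8] 140.80332391604463 54.50794389307009
144 [576.2  -6.1 136.5] 141.1337481062298 55.7901066727311
133 [575.3 -55.2 136.6] 141.10211064622058 55.50829065915718
```

View pics/c6.png

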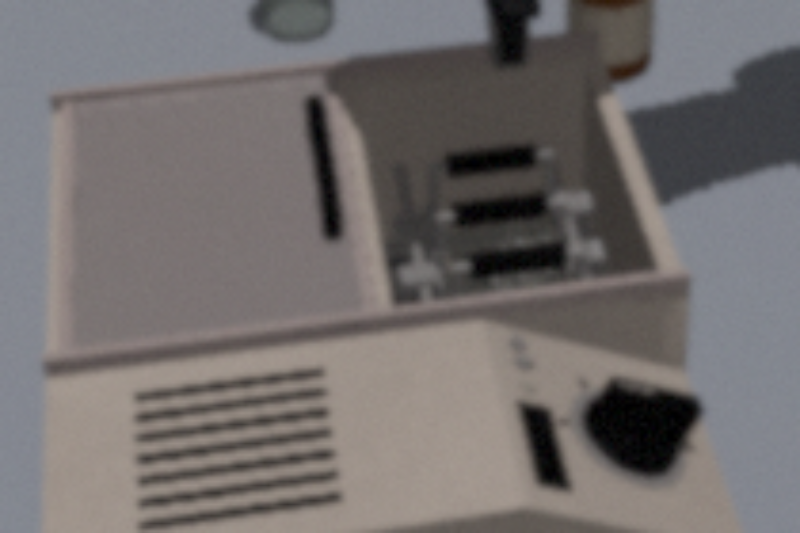

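All three handles hang level at the same height, at about (490,160), (500,208) and (518,258) in the crop, and the neighbours are unmoved. Next is the cover.

```bash
python3 - <<'E'
from h import *
R=down(.012)
movep([679.5,-17.3,250],R)
h=movel([679.5,-17.3,169],R,max_speed=80,guard=8); s=read_state(); print(h,s["eef_pos"].round(1),s["time"])
if not h:
    clamp(); s=read_state(); print(s["finger_gap"],s["gripper_force"],s["ft_force"].round(1))
    x0=s["eef_pos"]
    h=movel([525,-19.1,169],R,max_speed=90,guard=25); s=read_state(); print(h,s["eef_pos"].round(1),s["ft_force"].round(1),s["time"])
    h=movel([490,-19.5,169],R,max_speed=30,guard=14); s=read_state(); print(h,s["eef_pos"].round(1),s["ft_force"].round(1),s["time"],s["finger_gap"])
E
```

```text
False [679.8 -17.3 169.6] 19.275
10.015312439247586 58.43671917915344 [0.3 0.6 3.7]
False [525.1 -19.2 169.1] [-0.9 -1.6  8.9] 21.825
True [507.9 -19.4 169.2] [ 4.8 -1.2 -0.2] 22.525 10.08659855944448
```

```bash
python3 - <<'E'
from h import *
R=down(.012); s=read_state(); print(s["ft_force"].round(1),s["eef_pos"].round(2))
h=movel([503,-19.4,169],R,max_speed=15,guard=30); wait(.1); s=read_state(); print(h,s["eef_pos"].round(2),s["ft_force"].round(1),s["time"],s["finger_gap"])
open_gripper(); movel([s["eef_pos"][0],-19.4,280],R,max_speed=150); s=read_state(); print(s["time"])
movep([380,-19,300],R)
t=snap("t7","side"); u=snap("u7","top")
for n,c in(("side",t),("top",u)):
    W=world(c); m=(c["image"].max(2)<50)&(W[...,2]>175)&(W[...,2]<200)&(abs(W[...,0]-520)<60)&(abs(W[...,1]+17)<60); q=W[m]; print(n,len(q),np.median(q,0).round(1) if len(q) else 0)
cv2.imwrite("pics/c7.png",cv2.resize(t["image"][190:330,180:390],(800,533)))
n=np.r_[-.469,-.005,.883]; n/=np.linalg.norm(n)
for f in(1,-1):
    y=np.cross([1,0,0],n)*f; y/=np.linalg.norm(y); R=np.c_[np.cross(y,-n),y,-n]
    q=inverse_kinematics(np.r_[521,175,144]+40*n,R); print("knob",f,None if q is None else np.round(q,2))
E
```

```text
[ 4.8 -1.2 -0.2] [507.88 -19.4  169.19]
True [507.93 -19.38 169.19] [ 3.8  0.1 -1.7] 22.8917 9.73581980761532
24.4917
side 108 [509.2 -10.4 191.8]
top 185 [506.4 -19.3 190.9]
knob 1 [-1.36  0.52  1.01  2.3  -1.16  0.22 -0.99]
knob -1 [-0.45  0.31 -0.19  2.27  1.15  0.36 -0.1 ]
```

View pics/c7.png

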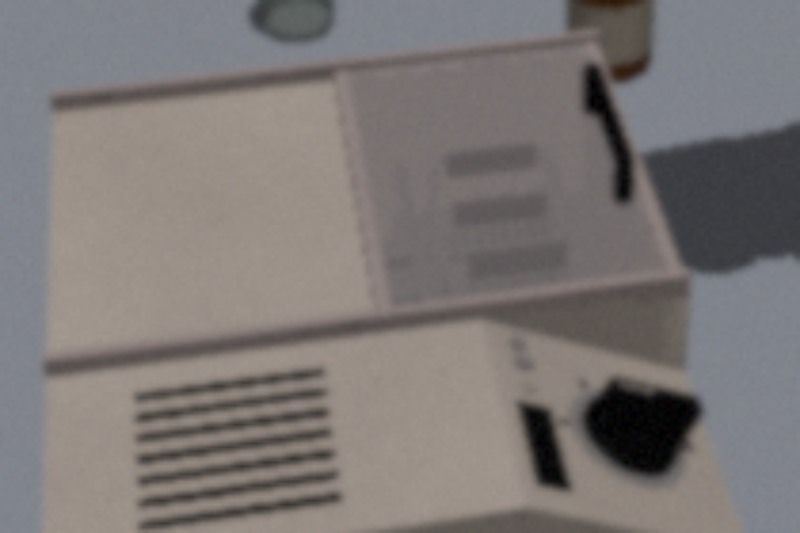

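The cover now sits over the chamber with its bar at the front edge, (612,130) in the crop, and a second pull stopped at once, so it's fully shut. Next is the knob.

```bash
python3 - <<'E'
from h import *
from scipy.spatial.transform import Rotation as Ro
n=np.r_[-.469,-.005,.883]; n/=np.linalg.norm(n); y=-np.cross([1,0,0],n); y/=np.linalg.norm(y); R=np.c_[np.cross(y,-n),y,-n]
top=np.r_[520.7,174.8,144.2]
movep(top+90*n,R); s=read_state(); print(s["eef_pos"].round(1),s["qpos"].round(2),s["time"])
h=movel(top-22*n,R,max_speed=70,guard=8); s=read_state(); print(h,((s["eef_pos"]-top)@n).round(1),s["time"])
if not h:
    clamp(); s=read_state(); q0=s["qpos"].copy(); print(s["finger_gap"],s["ft_force"].round(1),s["torque"].round(2),s["eef_pos"].round(1))
    P=top-22*n
    q=inverse_kinematics(P,Ro.from_rotvec(-np.pi/6*n).as_matrix()@R); print(q0.round(2),q.round(2)); d=np.sign(q[6]-q0[6])
    if abs(q-q0)[:6].max()<.1:
        for a in(30,54,58,60,61.5,63):
            q=q0.copy(); q[6]+=d*np.radians(a); goto_joints(q); s=read_state()
            tq=s["torque"]@n; print(a,"torque n",tq.round(2),s["ft_force"].round(1),"q7",np.degrees(abs(s["qpos"][6]-q0[6])).round(1),s["finger_gap"])
            if abs(tq)>1.0: break
        wait(.15); snap("t8","side"); snap("u8","top"); s=read_state(); print(s["time"])
E
```

```text
[478.8 173.7 223.4] [-0.31  0.21 -0.39  2.26  0.93  0.47  0.09] 26.1
False -21.8 27.85
13.209384755849152 [-6.9 -5.4 11.8] [-1.06  0.75 -0.44] [530.9 173.9 124.9]
[-0.38  0.46 -0.24  2.24  1.52  0.36 -0.44] [-0.35  0.46 -0.27  2.24  1.52  0.37 -0.96]
30 torque n 0.16 [-4.  -4.7  5.1] q7 29.9 12.823642107128443
54 torque n 0.21 [-6.7 -6.3  5.9] q7 53.9 12.821956645326336
58 torque n 0.18 [-6.8 -5.9  7.2] q7 57.9 12.510458982961495
60 torque n 0.4 [-8.2 -6.   6.7] q7 59.9 12.756888779302038
61.5 torque n 0.98 [-7.1 -7.   6.4] q7 61.3 12.939915064839399
63 torque n 1.42 [-7.  -7.8  8.5] q7 62.8 13.053007274316183
30.8333
```

The torque jumps at 60°, so the knob is at its stop. I'll let go and retreat.

```bash
python3 - <<'E'
from h import *
open_gripper(); wait(.5); s=read_state(); print(s["finger_gap"],s["ft_force"].round(1))
p=s["eef_pos"]-s["tool_rot"][:,2]*110; movel(p,s["tool_rot"],max_speed=120)
movep([380,-19,330],down(.012)); wait(.4)
t=snap("t9","side"); u=snap("u9","top"); s=read_state(); print(s["time"],s["ft_force"].round(1))
for nm,c in(("side",t),("top",u)):
    W=world(c); X,Y,Z=np.moveaxis(W,-1,0)
    n=np.r_[-.469,-.005,.883]; hh=(W-np.r_[520.7,174.8,144.2])@n+35
    q=W[(hh>29)&(hh<40)&(X>470)&(X<590)&(Y>110)&(Y<250)]; e=q-q.mean(0); v=np.linalg.eigh(e.T@e)[1][:,2]; print(nm,"knob",len(q),q.mean(0).round(1),v.round(3))
    m=(c["image"].max(2)<50)&(Z>175)&(Z<200)&(abs(X-520)<60)&(abs(Y+17)<60); print("bar",np.median(W[m],0).round(1))
a=cv2.resize(t["image"][180:440,180:440],(400,400)); b=cv2.resize(u["image"][110:350,130:490],(400,267))
cv2.imwrite("pics/c9.png",np.hstack([a,cv2.copyMakeBorder(b,0,133,0,0,0)]))
E
```

```text
85.32612654905125 [ 0.5 -0.2  0. ]
34.5667 [-0.3 -0.   0.4]
side knob 173 [521.7 175.3 144.8] [-0.885 -0.02  -0.466]
bar [509.3  -9.  191.6]
top knob 159 [520.1 172.5 144.2] [-0.888 -0.017 -0.459]
bar [508.6   6.8 191.5]
```

View pics/c9.png

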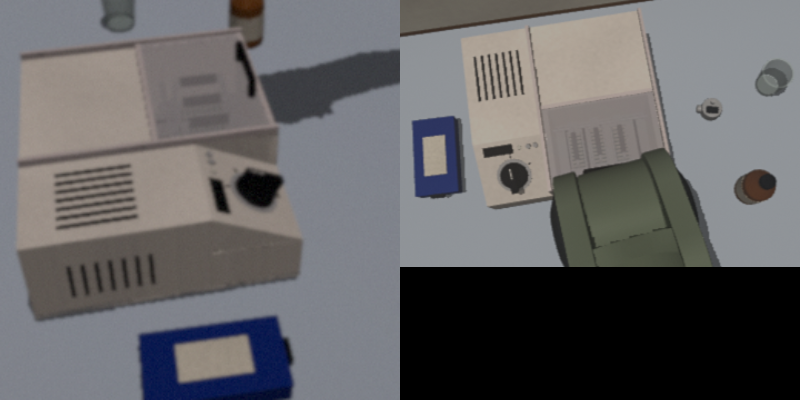

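The cover is shut over three level racks, the knob has sprung back to its rest position, and the bystanders are where they were.

```bash
python3 -c "
from h import *
print(finish_job())"
```

```text
the job is handed in; nothing more can be done
None
```

I handed the job in: the rack hangs between the two neighbours, the cover is shut, and the knob went to its stop and sprang back; my last pictures confirm it, but no verdict came back.

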